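# Line up salvaged components by height on the kitting rail

### The arm

A 6-joint arm with a two-finger parallel gripper is mounted at the origin on a cart in front of the work surface, level with it; the furniture and walls round the work are solid. World frame = base frame: x ahead of the robot, y to its left, z up, the work surface at z = 0. Lengths are in m, angles in rad, forces in N, time in s.
With the tool pointing down it reaches from about 0.325 to 0.775 m from the base axis. Payload 9.3 kg.
Tool frame: the origin (TCP) lies at the very end of the fingers, on their centre line; the grasp point (between the pads) lies 19 mm behind it; z points along the fingers, y is the line along which they close (so a half turn about z gives the same grasp; the last joint's range is limited). The gripper opens to 85 mm and grips with 20 to 120 N. Pads are 22 mm wide; open, the fingers measure 114 mm over their backs; the gripper's body (76 mm by 85 mm) begins 54 mm behind the grasp point. The pads swing forward as they close: fully open they stand 13 mm farther back than shut.
Start: joints at [-1.33, 0.259, 0.021, 1.334, 0, 1.418], TCP at [0.211, -0.508, 0.231] pointing down, gripper open.
Joint ranges: [-3.04, 3.04], [-0.91, 1.82], [-1.04, 1.36], [-1.92, 1.95], [-1.52, 1.45], [-3.14, 3.14]. Speed limits (rad/s): [2.22, 2.22, 2.79, 3.14, 3.14, 3.14].

### API

Orientations are given as a 3x3 rotation matrix whose columns are the frame's x, y, z axes.
In Python, from cell import r gives the robot as it stands.
- The arm moves only by the tool step_arm, never from a script. Its argument "increments" is a list that holds one entry, the list of rows, each a list of 5 numbers: the shift along the tool's x, y, z in mm, then the turn about the tool's z in rad, then the opening, from -1 (shut) to 1 (fully open). A call has 1 to 20 rows; each row is the pose to reach, as a shift and turn from the pose commanded when the call began, along the tool's axes at that moment; what a row does not reach only later rows make up. A row lasts 1/10 s, in which the tool goes at most 50 mm and 8.59 degrees, less where a joint would pass 70% of its speed; a pose out of reach is approached as far as the arm can. A call with a gripper value outside its range is refused whole. The fingers move at their own pace and stop on an object; "grip_force" is the grip in N (left out, the last holds). Time passes only in rows, so rows that repeat a pose let the fingers close. It gives the time, the measured TCP pose, the force, the opening and the grip force at its end, in the units of the state.
- r.read_state(): the state, without advancing time (a new reading comes with each control period).
- r.camera(name): name is "side" or "top"; returns a dict with "pixels" (480x640x3 uint8, red, green, blue), "range_z" (480x640 float32, m along the optical axis (not along the pixel's ray), 0 where there is no reading), "K" (3x3 intrinsics, pixels), "cam_to_world" (4x4, takes a point from camera to world coordinates). Camera axes: x right, y up, looking along -z (the intrinsics and any distortion apply to the point x, -y, -z); pixel columns grow to the right and rows downward; lengths in m; the calibration is good to about 2 mm. A picture is of the moment at which its call begins.
- r.sign_off(): hands the job in; it is judged then, once.
Trained networks look in the newest picture that a camera, given by its name, has taken for a name from the list of things; names that differ only in an ending like _2 or _b are one class to them, and where a whole thing is asked for, a point or a joint stands for the part that bears it (a point fixed in the world has none). Each returns a list of dicts, best first, with "p" (0 to 1); they miss things now and then, are a little off and sometimes report something else, mostly with a low value. They report only what shows in the picture. A call takes as long as a camera call. They do not tell look-alikes from the thing itself.
- r.silhouettes(target, camera): "pixels" (480x640 bool, what is visible of it).
- r.pinpoint(target, camera): "position" ([x, y, z] in m, in world coordinates, good to about 4 mm: a listed point, or the origin of a listed thing).
The state is a dict: "clock": time; "q": joint angles; "dq": joint speeds; "effort": joint torques, N m; "tcp_pos": TCP position; "eef_rot": TCP orientation; "ft_force": force on the tool from outside, world axes, zero at the start; "wrist_torque": the same for the moment, N m; "grip_width": finger opening in m; "grasp_force": force on a finger pad.
Only numpy, scipy, OpenCV 4.12 (cv2) and the standard library are available. Lean on these libraries where they do the work, as an engineer would, in place of code of your own. Each camera call takes 0.05 s, during which the arm holds its last target. There are 200 camera calls.

### The job

Line up the four salvaged components on the blue rail in order of height, each standing upright in the middle of its own white round pad: the shortest on the pad next to the red end stop, rising to the tallest on the pad next to the grey end stop. Leave the multimeter, the tape roll and the heat sink where they lie.

Things in the scene. Friction and masses are not known exactly. Their poses are not given: they have to be found in the camera images.
- cap_small_center (a point): Small black capacitor, a standing can with a whitish top, 22 mm across and 27 mm high, the shortest component. The point lies on its axis, half-way up, z up along the axis.
- cap_blue_center (a point): Dark blue capacitor, a standing can with a whitish top, 35 mm across and 43 mm high, the second shortest. The point lies on its axis, half-way up, z up along the axis.
- cap_large_center (a point): Large black capacitor, a standing can with a whitish top, 40 mm across and 51 mm high, the second tallest. The point lies on its axis, half-way up, z up along the axis.
- relay_center (a point): White box-shaped relay, standing, 37 x 36 mm and 76 mm high, the tallest component; grasp across two opposite flats, whose normals are its x and y axes. The point lies on its axis, half-way up, z up along the axis.
- pad_a: White round pad, 60 mm across, fixed on the rail, top face 10 mm above the bench; origin at the centre of its underside, 8 mm above the bench; x points across the rail, y along it. The four pads stand in one row in the order a, b, c, d, 80 mm apart, along the rail: a flat blue bar 400 mm long, 76 mm wide, 8 mm thick, fixed to the bench. pad_a is at the left end seen from the robot.
- pad_b: White round pad, 60 mm across, fixed on the rail, top face 10 mm above the bench; origin at the centre of its underside, 8 mm above the bench; x points across the rail, y along it. Second in the row, from the left.
- pad_c: White round pad, 60 mm across, fixed on the rail, top face 10 mm above the bench; origin at the centre of its underside, 8 mm above the bench; x points across the rail, y along it. Third in the row, from the left.
- pad_d: White round pad, 60 mm across, fixed on the rail, top face 10 mm above the bench; origin at the centre of its underside, 8 mm above the bench; x points across the rail, y along it. Last in the row, at the right end.
- stop_red: Red end stop, a block 64 mm across the rail, 18 mm along it and 18 mm high (top 26 mm above the bench), fixed on one end of the rail, 62 mm beyond the centre of the nearest pad; it may be at either end, and a grey one like it is at the other end. Origin at the centre of its underside.
- multimeter: Yellow and grey multimeter, 155 x 76 x 43 mm high, lying left of the rail; leave alone. Origin under its centre.
- tape_roll: Roll of black tape, 58 mm across, 19 mm high, lying flat, right of the rail; leave alone. Origin under its centre.
- heat_sink: Silver finned heat sink, 55 x 85 x 21 mm high, lying left of the components; leave alone. Origin under its centre.
Not all that is in view belongs to the job. Leave any green look-alike of the part that bears relay_center alone. Leave any purple look-alike of the part that bears cap_small_center alone.

How it is judged:
By the outcome, as a careful person would: the job done as asked, in the order asked, and still so for the second after the job is handed in, with the robot touching nothing.
It also fails if it takes over 99 s, if anything falls off the work surface, if the arm or the gripper's body presses on something with over 40 N, if the wrist force passes 120 N, or if a joint passes its speed limit or range.

## Working session

There is one attempt and no reset: what is moved stays moved. The work goes in short steps, Python scripts to look and compute and a tool call to move; the robot and the scene stay as the last step left them, time stands still between calls to the robot, and variables do not carry over. Pictures are saved under pics/ and viewed, at most 14 in all, crops included, and the job is handed in when it is done.

Besides the shell and the picture viewer there is one more tool, called after ">>>" as name(argument=value, ...), one argument or row to a line, values as JSON. step_arm: Moves the arm, as the interface text tells. Its arguments: {"type":"object","properties":{"increments":{"type":"array","items":{"type":"array","items":{"type":"array","items":{"type":"number"}}}},"grip_force":{"type":"number"}},"required":["increments"]}

```bash
mkdir -p pics; ls; cat > h.py <<'E'
import numpy as np, cv2
from cell import r
def world(c,mask=None):
    K=c["K"];T=c["cam_to_world"];z=c["range_z"]
    v,u=np.mgrid[0:480,0:640]
    P=np.stack([(u-K[0,2])/K[0,0]*z,-(v-K[1,2])/K[1,1]*z,-z,np.ones_like(z)],-1)
    return (P@T.T)[...,:3]
def save(c,n): cv2.imwrite(f"pics/{n}.png",c["pixels"][...,::-1])
E
python3 - <<'E'
from h import *
for n in("top","side"):
    c=r.camera(n);save(c,n+"0");print(n,c["cam_to_world"].round(3).tolist(), [k for k in c])
    for t in "cap_small_center cap_blue_center cap_large_center relay_center pad_a pad_b pad_c pad_d stop_red multimeter tape_roll heat_sink".split():
        print(t,[(round(float(d["p"]),2),np.round(d["position"],3).tolist()) for d in r.pinpoint(t,n)])
s=r.read_state();print(s["eef_rot"],s["clock"],s["tcp_pos"])
E
```

```text
pics
top [[-0.076, 0.976, -0.205, 0.269], [-0.997, -0.073, 0.02, 0.042], [0.004, 0.206, 0.979, 1.406], [0.0, 0.0, 0.0, 1.0]] ['pixels', 'range_z', 'K', 'cam_to_world']
cap_small_center [(0.6, [0.436, 0.22, 0.013]), (0.43, [0.41, 0.163, 0.019])]
cap_blue_center [(0.68, [0.447, -0.192, 0.022])]
cap_large_center [(0.56, [0.444, -0.054, 0.027]), (0.16, [0.595, 0.317, 0.001])]
relay_center [(0.79, [0.454, 0.081, 0.035]), (0.63, [0.5, 0.159, 0.038]), (0.16, [0.594, 0.317, 0.0])]
pad_a [(0.96, [0.61, 0.094, 0.006]), (0.88, [0.607, 0.015, 0.012]), (0.72, [0.529, -0.323, 0.0]), (0.63, [0.604, -0.074, 0.007]), (0.61, [0.606, -0.146, 0.011]), (0.32, [0.447, -0.052, 0.026])]
pad_b [(0.96, [0.61, 0.094, 0.006]), (0.88, [0.607, 0.015, 0.012]), (0.72, [0.529, -0.323, 0.0]), (0.63, [0.604, -0.074, 0.007]), (0.61, [0.606, -0.146, 0.011]), (0.32, [0.447, -0.052, 0.026])]
pad_c [(0.96, [0.61, 0.094, 0.006]), (0.88, [0.607, 0.015, 0.012]), (0.72, [0.529, -0.323, 0.0]), (0.63, [0.604, -0.074, 0.007]), (0.61, [0.606, -0.146, 0.011]), (0.32, [0.447, -0.052, 0.026])]
pad_d [(0.96, [0.61, 0.094, 0.006]), (0.
[... 1026 characters left out ...]
.007]), (0.6, [0.601, -0.146, 0.007]), (0.52, [0.601, -0.072, 0.006])]
pad_c [(0.68, [0.609, 0.096, 0.008]), (0.6, [0.608, 0.011, 0.007]), (0.6, [0.601, -0.146, 0.007]), (0.52, [0.601, -0.072, 0.006])]
pad_d [(0.68, [0.609, 0.096, 0.008]), (0.6, [0.608, 0.011, 0.007]), (0.6, [0.601, -0.146, 0.007]), (0.52, [0.601, -0.072, 0.006])]
stop_red [(0.79, [0.611, 0.152, 0.007]), (0.25, [0.443, -0.052, 0.027])]
multimeter [(0.84, [0.592, 0.32, -0.005])]
tape_roll [(0.64, [0.528, -0.319, 0.003])]
heat_sink []
[[ 9.23461854e-01  3.83690244e-01  3.48688014e-05]
 [ 3.83690242e-01 -9.23461854e-01  4.29743438e-05]
 [ 4.86888444e-05 -2.63063483e-05 -9.99999998e-01]] 1.3 [ 0.21103854 -0.50788358  0.23127439]
```

View pics/top0.png

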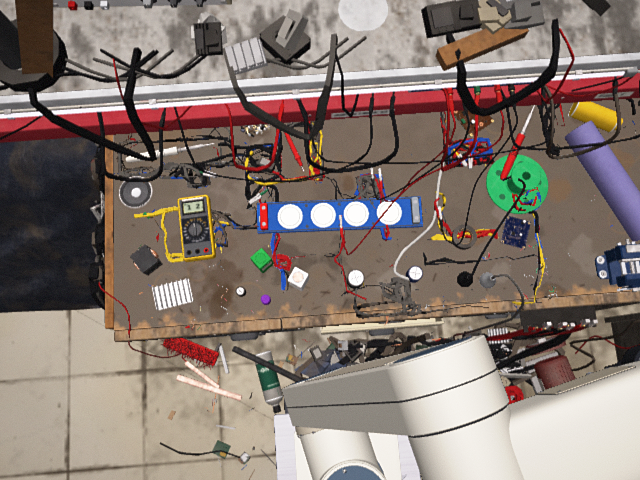

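View pics/side0.png

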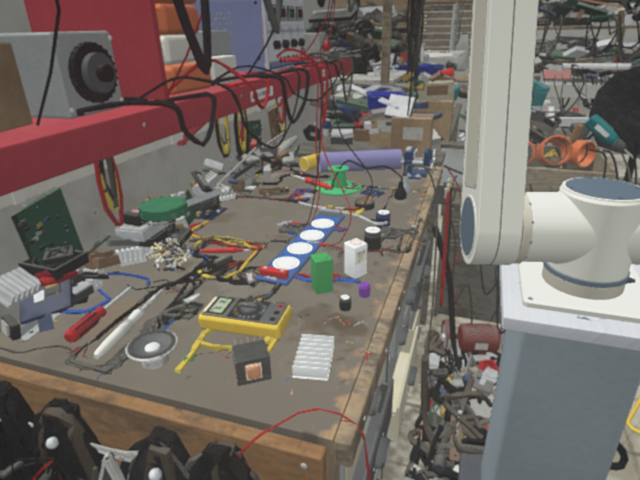

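Top view: the red stop is at the left (264,216), so a=small, b=blue, c=large, d=relay. Pads are at (290,216), (322,215), (356,213) and (389,212).
Small candidates: black can (240,291) and purple look-alike (266,299); I take the black one. Relay candidates: white (298,277) and green (262,259); I take the white one. Large is at (356,278), blue at (415,273).

```bash
python3 - <<'E'
from h import *
c=r.camera("top");W=world(c)
cv2.imwrite("pics/crop.png",cv2.resize(c["pixels"][190:310,225:435,::-1],None,fx=3.8,fy=3.8,interpolation=cv2.INTER_CUBIC))
def top(n,x,y,h,R=.04):
    m=(abs(W[...,0]-x)<R)&(abs(W[...,1]-y)<R)&(abs(W[...,2]-h)<.008)
    k,l,s,ce=cv2.connectedComponentsWithStats(m.astype(np.uint8))
    i=1+np.argmax(s[1:,4]);p=W[l==i]
    b=cv2.minAreaRect((p[:,:2]*1000).astype(np.float32))
    print(n,len(p),p.mean(0).round(4),np.round((p.min(0)+p.max(0))/2,4),np.round(b[0],1),np.round(b[1],1),round(b[2],1))
top("small",.437,.218,.027);top("purple",.412,.163,.027);top("blue",.446,-.194,.043);top("large",.444,-.054,.051);top("relay",.453,.083,.076);top("green",.5,.16,.076)
m=(c["pixels"].min(-1)>170)&(abs(W[...,2]-.01)<.012)&(abs(W[...,0]-.607)<.05)&(abs(W[...,1]+.025)<.17)
k,l,s,ce=cv2.connectedComponentsWithStats(m.astype(np.uint8))
for i in range(1,k):
    if s[i,4]>150:
        p=W[l==i];print("pad",s[i,4],p.mean(0).round(4),np.round((p.min(0)+p.max(0))/2,4),np.ptp(p,0).round(3))
for x0 in np.arange(.35,.75,.05): print(round(x0,2),[round(float(W[...,2][(abs(W[...,0]-x0-.025)<.025)&(abs(W[...,1]-y)<.025)].max(initial=-1)),2) for y in np.arange(-.4,.41,.05)])
E
```

```text
small 74 [0.4348 0.2185 0.0271] [0.4352 0.2183 0.0264] [435.1 218.1] [20.1 20.7] 83.3
purple 70 [0.4111 0.1617 0.0277] [0.4123 0.1617 0.0277] [411.  161.8] [20.3 19.5] 41.2
blue 176 [ 0.4438 -0.1887  0.0435] [ 0.4434 -0.189   0.0427] [ 443.3 -189. ] [33.1 32.8] 88.4
large 241 [ 0.4422 -0.05    0.0513] [ 0.4425 -0.0504  0.0511] [442.4 -49.9] [38.5 39.9] 67.7
relay 253 [0.4499 0.0815 0.0771] [0.4503 0.0819 0.0759] [450.3  81.4] [35.9 36.8] 56.8
green 253 [0.499  0.1625 0.0767] [0.4996 0.1628 0.0758] [499.5 162.8] [37.1 35.6] 37.5
pad 479 [0.6051 0.0128 0.0118] [0.6054 0.0122 0.0124] [0.061 0.059 0.019]
pad 477 [ 0.6023 -0.0671  0.0118] [ 0.6027 -0.0674  0.0121] [0.06  0.059 0.016]
pad 305 [ 0.5931 -0.154   0.0118] [ 0.5969 -0.1507  0.0109] [0.054 0.053 0.016]
pad 487 [0.6076 0.0926 0.0117] [0.6081 0.0921 0.0114] [0.061 0.058 0.017]
0.35 [0.13, 0.07, 0.01, 0.01, 0.01, 0.02, 0.02, 0.02, 0.01, 0.01, 0.01, 0.01, 0.01, 0.01, 0.01, 0.01, 0.01]
0.4 [0.13, 0.13, 0.13, 0.01, 0.05, 0.05, 0.02, 0.06, 0.01, 0.08, 0.08, 0.03, 0.04, 0.03, 0.01, 0.03, 0.03]
0.45 [0.01, 0.13, 0.13, 0.01, 0.05, 0.04, 0.01, 0.11, 0.01, 0.08, 0.08, 0.08, 0.08, 0.01, 0.01, 0.03, 0.03]
0.5 [0.11, 0.12, 0.17, 0.03, 0.04, 0.04, 0.16, 0.13, 0.01, 0.01, 0.01, 0.08, 0.08, 0.03, 0.04, 0.04, 0.05]
0.55 [0.11, 0.03, 0.24, 0.02, 0.04, 0.22, 0.18, 0.02, 0.02, 0.02, 0.02, 0.03, 0.02, 0.02, 0.05, 0.05, 0.02]
0.6 [0.66, 0.67, 0.67, 0.66, 0.67, 0.67, 0.66, 0.66, 0.67, 0.66, 0.66, 0.67, 0.66, 0.67, 0.67, 0.66, 0.68]
0.65 [0.68, 0.68, 0.69, 0.69, 0.68, 0.69, 0.66, 0.68, 0.68, 0.7, 0.69, 0.72, 0.71, 0.68, 0.84, 0.84, 0.76]
0.7 [0.69, 0.69, 0.69, 0.69, 0.69, 0.7, 0.68, 0.68, 0.68, 0.71, 0.67, 0.71, 0.69, 0.69, 0.66, 0.68, 0.74]
```

View pics/crop.png

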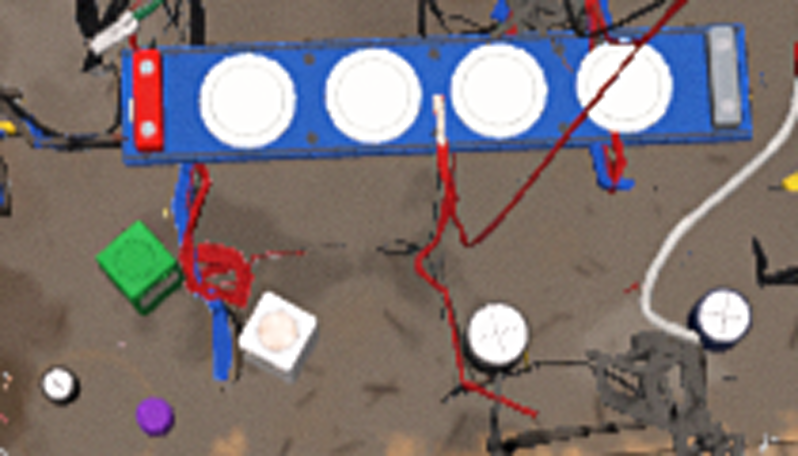

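The crop confirms white relay, black small can, white-topped large and blue cans. A red wire crosses the view of pad d and comes near the large can, so I'll locate it in 3D.

```bash
python3 - <<'E'
from h import *
c=r.camera("top");W=world(c)
p=W.reshape(-1,3);rgb=c["pixels"].reshape(-1,3)
m=(p[:,2]>.085)&(p[:,2]<.6)&(p[:,0]>.38)&(p[:,0]<.68)&(p[:,1]<.3)&(p[:,1]>-.35)
q=p[m];q=q[np.argsort(q[:,2])]
print(len(q));print(q[::max(1,len(q)//50)].round(3).tolist())
E
```

```text
5655
[[0.421, -0.349, 0.085], [0.616, -0.136, 0.111], [0.518, -0.071, 0.127], [0.549, -0.105, 0.157], [0.582, -0.136, 0.193], [0.606, -0.17, 0.228], [0.622, -0.232, 0.266], [0.62, -0.229, 0.279], [0.617, 0.155, 0.292], [0.621, -0.244, 0.304], [0.62, -0.316, 0.313], [0.619, 0.001, 0.323], [0.617, -0.152, 0.329], [0.617, -0.258, 0.334], [0.618, -0.112, 0.34], [0.618, -0.304, 0.347], [0.629, -0.298, 0.354], [0.615, 0.138, 0.36], [0.62, 0.154, 0.366], [0.631, -0.31, 0.373], [0.615, 0.005, 0.381], [0.62, 0.108, 0.39], [0.618, 0.237, 0.395], [0.652, 0.096, 0.398], [0.619, -0.331, 0.4], [0.624, -0.259, 0.401], [0.644, -0.312, 0.403], [0.65, -0.078, 0.404], [0.646, -0.225, 0.405], [0.674, 0.037, 0.407], [0.662, 0.041, 0.41], [0.632, -0.208, 0.415], [0.662, 0.254, 0.418], [0.642, -0.21, 0.423], [0.667, -0.211, 0.439], [0.62, 0.031, 0.492], [0.62, 0.045, 0.505], [0.62, 0.296, 0.518], [0.618, 0.063, 0.529], [0.619, 0.077, 0.539], [0.623, -0.242, 0.546], [0.622, -0.23, 0.552], [0.622, 0.281, 0.557], [0.623, -0.222, 0.563], [0.618, 0.011, 0.569], [0.619, -0.263, 0.574], [0.619, 0.016, 0.579], [0.619, 0.014, 0.585], [0.622, 0.097, 0.59], [0.621, 0.291, 0.595], [0.623, 0.104, 0.6]]
```

>>> step_arm(
  increments=[
    [[389,-334,0,-0.6,0.6],[389,-334,0,-0.6,0.6],[389,-334,0,-0.6,0.6],[389,-334,0,-0.6,0.6],[389,-334,0,-0.6,0.6],[389,-334,0,-0.6,0.6],[389,-334,0,-0.6,0.6],[389,-334,0,-0.6,0.6],[389,-334,0,-0.6,0.6],[389,-334,0,-0.6,0.6],[389,-334,0,-0.6,0.6],[389,-334,0,-0.6,0.6],[389,-334,0,-0.6,0.6],[389,-334,60,-0.6,0.6],[389,-334,111,-0.6,0.6],[389,-334,131,-0.6,0.6],[389,-334,131,-0.6,0.6]],
  ],
  grip_force=40,
)

```text
clock: 3.1
tcp_pos: [0.4392, -0.0511, 0.0972]
eef_rot: [[0.548, 0.837, -0.007], [0.837, -0.548, 0.002], [-0.002, -0.007, -1.0]]
ft_force: [0.1, -1.0, -0.5]
grip_width: 0.0685
grasp_force: 0.0
```

```bash
cat >> h.py <<'E'
def go(*wps,psi=None):
    s=r.read_state();R=s["eef_rot"];print("clk",round(s["clock"],2),"tcp",s["tcp_pos"].round(4),"psi",round(np.degrees(np.arctan2(R[1,0],R[0,0])),2),"F",np.round(s["ft_force"],1),"w",round(s["grip_width"],4),"gf",round(s["grasp_force"],1),"q",np.round(s["q"],2))
    for w in wps: print(w,(R.T@(np.array(w)-s["tcp_pos"])*1000).round(1))
E
python3 -c "
from h import *
go((.4423,-.0502,.1),(.4423,-.0502,.011))"
```

```text
clk 3.1 tcp [ 0.4392 -0.0511  0.0972] psi 56.79 F [ 0.1 -1.  -0.5] w 0.0685 gf 0.0 q [-0.31  0.17 -0.46  0.95 -0.    1.84]
(0.4423, -0.0502, 0.1) [ 2.4  2.1 -2.9]
(0.4423, -0.0502, 0.011) [ 2.6  2.7 86.1]
```

>>> step_arm(
  increments=[
    [[0,0,40,0,0.6],[0,0,70,0,0.6],[0,0,89,0,0.6],[0,0,89,0,0.6],[0,0,89,0,0.6],[0,0,89,0,-0.4],[0,0,89,0,-0.4],[0,0,89,0,-0.4],[0,0,89,0,-0.4],[0,0,89,0,-0.4],[0,0,89,0,-0.4],[0,0,89,0,-0.4],[0,0,75,0,-0.4],[0,0,50,0,-0.4],[0,0,39,0,-0.4],[0,0,39,0,-0.4],[0,0,39,0,-0.4]],
  ],
)

```text
clock: 4.8
tcp_pos: [0.4421, -0.0502, 0.0611]
eef_rot: [[0.545, 0.838, 0.0], [0.838, -0.545, -0.0], [0.0, 0.001, -1.0]]
ft_force: [-0.2, -1.0, 0.6]
grip_width: 0.0389
grasp_force: 40.3
```

```bash
python3 -c "
from h import *
go((.6025,-.0672,.061),(.6025,-.0672,.022))
c=r.camera('side');cv2.imwrite('pics/g1.png',cv2.resize(c['pixels'][170:320,260:460,::-1],None,fx=3.5,fy=3.5))"
```

```text
clk 4.8 tcp [ 0.4421 -0.0502  0.0611] psi 56.94 F [-0.2 -1.   0.6] w 0.0389 gf 40.3 q [-0.3   0.21 -0.52  0.84 -0.    1.85]
(0.6025, -0.0672, 0.061) [ 73.2 143.7   0.2]
(0.6025, -0.0672, 0.022) [ 73.2 143.7  39.2]
```

View pics/g1.png

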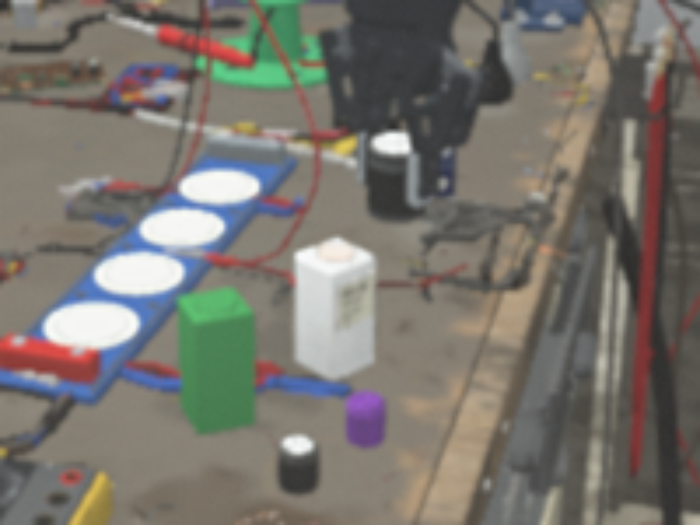

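The large can is held upright between the fingers (crop ~395,175), clear of the bench. Moving it to pad c.

>>> step_arm(
  increments=[
    [[18,36,0,0,-0.4],[36,72,0,0,-0.4],[55,108,0,0,-0.4],[73,143.5,0,0,-0.4],[73,143.5,0,0,-0.4],[73,143.5,0,0,-0.4],[73,143.5,20,0,-0.4],[73,143.5,34,0,-0.4],[73,143.5,39,0,-0.4],[73,143.5,39,0,-0.4],[73,143.5,39,0,-0.4],[73,143.5,39,0,-0.4]],
  ],
)

```text
clock: 6.05
tcp_pos: [0.6014, -0.0672, 0.0224]
eef_rot: [[0.546, 0.838, -0.001], [0.838, -0.546, 0.0], [-0.0, -0.001, -1.0]]
ft_force: [-0.9, 0.4, 2.5]
grip_width: 0.0389
grasp_force: 41.5
```

```bash
python3 -c "
from h import *
go((.6025,-.0672,.022))"
```

```text
clk 6.05 tcp [ 0.6014 -0.0672  0.0224] psi 56.93 F [-0.9  0.4  2.5] w 0.0389 gf 41.5 q [-0.25  0.48 -0.2   0.89  0.    1.9 ]
(0.6025, -0.0672, 0.022) [0.6 0.9 0.4]
```

>>> step_arm(
  increments=[
    [[0,0,0,0,0.6],[0,0,0,0,0.6],[0,0,0,0,0.6],[0,0,0,0,0.6],[0,0,-40,0,0.6],[0,0,-80,0,0.6],[0,0,-80,0,0.6],[-47,-17,-80,0,0.6],[-94,-34,-80,0,0.5],[-141,-50,-80,0,0.5],[-188.5,-67,-80,0,0.5],[-188.5,-67,-80,0,0.5],[-188.5,-67,-50,0,0.5],[-188.5,-67,-50,0,0.5],[-188.5,-67,-50,0,0.5]],
  ],
)

```text
clock: 7.55
tcp_pos: [0.4431, -0.1883, 0.0721]
eef_rot: [[0.545, 0.838, -0.001], [0.838, -0.545, 0.001], [0.0, -0.002, -1.0]]
ft_force: [0.3, -0.6, 0.5]
grip_width: 0.0637
grasp_force: 0.0
```

```bash
python3 - <<'E'
from h import *
go((.4436,-.1888,.006))
c=r.camera("top");W=world(c);x,y=.6025,-.067
m=(abs(W[...,0]-x)<.04)&(abs(W[...,1]-y)<.04)&(abs(W[...,2]-.061)<.008);p=W[m];print(m.sum(),p.mean(0),(p.min(0)+p.max(0))/2)
E
```

```text
clk 7.55 tcp [ 0.4431 -0.1883  0.0721] psi 56.96 F [ 0.3 -0.6  0.5] w 0.0637 gf 0.0 q [-0.58  0.25 -0.42  0.9   0.    1.57]
(0.4436, -0.1888, 0.006) [-0.1  0.8 66.1]
232 [ 0.600262   -0.06640629  0.06134774] [ 0.60061487 -0.06697411  0.06066094]
```

>>> step_arm(
  increments=[
    [[0,0,40,0,0.5],[0,0,65,0,0.5],[0,0,65,0,0.5],[0,0,65,0,0.5],[0,0,65,0,-0.5],[0,0,65,0,-0.5],[0,0,65,0,-0.5],[0,0,65,0,-0.5],[0,0,65,0,-0.5],[0,0,65,0,-0.5],[0,0,65,0,-0.5],[0,0,50,0,-0.5],[0,0,20,0,-0.5],[0,0,20,0,-0.5]],
  ],
)

```text
clock: 9.0
tcp_pos: [0.4451, -0.1899, 0.056]
eef_rot: [[0.545, 0.838, 0.005], [0.838, -0.545, -0.003], [-0.0, 0.006, -1.0]]
ft_force: [0.5, -0.2, -0.6]
grip_width: 0.0337
grasp_force: 39.9
```

```bash
python3 -c "
from h import *
go((.4636,.0112,.052),(.6054,.0124,.052),(.6054,.0124,.018))"
```

```text
clk 9.0 tcp [ 0.4451 -0.1899  0.056 ] psi 56.94 F [ 0.5 -0.2 -0.6] w 0.0337 gf 39.9 q [-0.58  0.27 -0.45  0.85 -0.    1.57]
(0.4636, 0.0112, 0.052) [178.7 -94.2   3.4]
(0.6054, 0.0124, 0.052) [257.   24.    4.2]
(0.6054, 0.0124, 0.018) [257.   23.8  38.2]
```

>>> step_arm(
  increments=[
    [[45,-23,0,0,-0.5],[90,-46,0,0,-0.5],[134,-69,0,0,-0.5],[178,-92,0,0,-0.5],[198,-62,0,0,-0.5],[218,-33,0,0,-0.5],[238,-3,0,0,-0.5],[257,26,0,0,-0.5],[257,26,0,0,-0.5],[257,26,0,0,-0.5],[257,26,18,0,-0.5],[257,26,30,0,-0.5],[257,26,34,0,-0.5],[257,26,34,0,-0.5],[257,26,34,0,-0.5],[257,26,34,0,-0.5]],
  ],
)

```text
clock: 10.6
tcp_pos: [0.6041, 0.0125, 0.0189]
eef_rot: [[0.546, 0.838, -0.001], [0.838, -0.546, 0.0], [-0.0, -0.001, -1.0]]
ft_force: [-3.0, 0.7, 5.9]
grip_width: 0.0338
grasp_force: 40.4
```

```bash
python3 -c "
from h import *
go((.6054,.0124,.018))"
```

```text
clk 10.6 tcp [0.6041 0.0125 0.0189] psi 56.93 F [-3.   0.7  5.9] w 0.0338 gf 40.4 q [-0.12  0.48 -0.2   0.89 -0.    2.03]
(0.6054, 0.0124, 0.018) [0.6 1.1 0.9]
```

>>> step_arm(
  increments=[
    [[0,0,0,0,0.6],[0,0,0,0,0.6],[0,0,0,0,0.6],[0,0,0,0,0.6],[0,0,-45,0,0.6],[0,0,-90,0,0.6],[0,0,-105,0,0.6],[-8,-45,-105,0,0.6],[-16,-90,-105,0,0.6],[-22,-135,-105,0,0.6],[-26.5,-168,-105,0,0.6],[-26.5,-168,-105,0,0.6],[-26.5,-168,-105,0,0.6],[-26.5,-168,-105,0,0.6]],
  ],
)

```text
clock: 12.0
tcp_pos: [0.4511, 0.0816, 0.1235]
eef_rot: [[0.546, 0.838, 0.001], [0.838, -0.546, -0.0], [0.0, 0.001, -1.0]]
ft_force: [0.5, -0.1, 0.3]
grip_width: 0.0683
grasp_force: 0.0
```

```bash
python3 - <<'E'
from h import *
go((.4501,.0817,.025))
c=r.camera("top");W=world(c);x,y=.6054,.0124
m=(abs(W[...,0]-x)<.04)&(abs(W[...,1]-y)<.04)&(abs(W[...,2]-.053)<.008);p=W[m];print(m.sum(),p.mean(0),(p.min(0)+p.max(0))/2)
E
```

```text
clk 12.0 tcp [0.4511 0.0816 0.1235] psi 56.93 F [ 0.5 -0.1  0.3] w 0.0683 gf 0.0 q [-0.    0.16 -0.39  1.02 -0.    2.14]
(0.4501, 0.0817, 0.025) [-0.5 -1.  98.5]
170 [0.60237106 0.01277685 0.05352438] [0.60281325 0.01230565 0.05296872]
```

>>> step_arm(
  increments=[
    [[0,0,40,0,0.6],[0,0,75,0,0.6],[0,0,98,0,0.6],[0,0,98,0,0.6],[0,0,98,0,0.6],[0,0,98,0,-0.5],[0,0,98,0,-0.5],[0,0,98,0,-0.5],[0,0,98,0,-0.5],[0,0,98,0,-0.5],[0,0,98,0,-0.5],[0,0,98,0,-0.5],[0,0,78,0,-0.5],[0,0,58,0,-0.5],[0,0,58,0,-0.5],[0,0,58,0,-0.5],[0,0,58,0,-0.5]],
  ],
)

```text
clock: 13.75
tcp_pos: [0.4495, 0.0819, 0.0648]
eef_rot: [[0.545, 0.838, -0.001], [0.838, -0.545, -0.0], [-0.0, -0.001, -1.0]]
ft_force: [0.4, 0.6, -2.1]
grip_width: 0.0354
grasp_force: 40.2
```

```bash
python3 -c "
from h import *
go((.46,-.15,.065),(.601,-.147,.065),(.601,-.147,.036))
c=r.camera('side');cv2.imwrite('pics/g2.png',cv2.resize(c['pixels'][170:320,260:460,::-1],None,fx=3.5,fy=3.5))"
```

```text
clk 13.75 tcp [0.4495 0.0819 0.0648] psi 56.94 F [ 0.4  0.6 -2.1] w 0.0354 gf 40.2 q [-0.    0.22 -0.49  0.86 -0.    2.14]
(0.46, -0.15, 0.065) [-188.7  135.3   -0.2]
(0.601, -0.147, 0.065) [-109.2  251.8   -0.3]
(0.601, -0.147, 0.036) [-109.2  251.9   28.7]
```

View pics/g2.png

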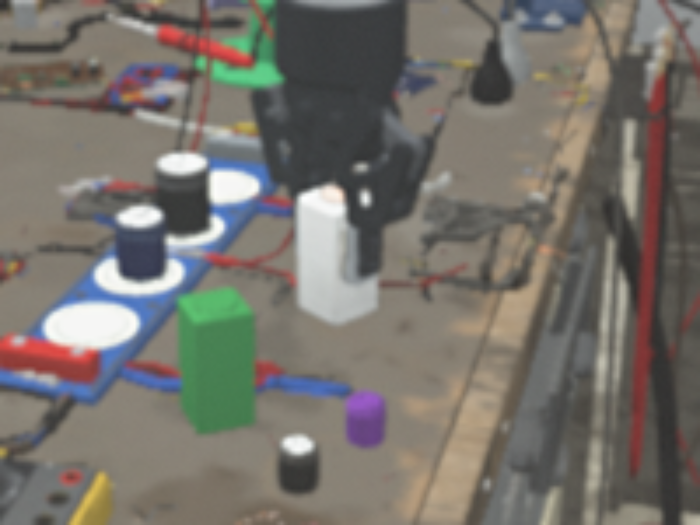

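Relay is held upright (crop ~337,255); blue and large stand on pads b and c. Moving to pad d, aligning it with the rail on the way.

>>> step_arm(
  increments=[
    [[-38,27,0,-0.12,-0.5],[-76,54,0,-0.24,-0.5],[-114,81,0,-0.36,-0.5],[-152,108,0,-0.48,-0.5],[-188,135,0,-0.545,-0.5],[-168,165,0,-0.545,-0.5],[-148,194,0,-0.545,-0.5],[-128,223,0,-0.545,-0.5],[-109,252,0,-0.545,-0.5],[-109,252,0,-0.545,-0.5],[-109,252,0,-0.545,-0.5],[-109,252,0,-0.545,-0.5],[-109,252,15,-0.545,-0.5],[-109,252,25,-0.545,-0.5],[-109,252,29,-0.545,-0.5],[-109,252,29,-0.545,-0.5],[-109,252,29,-0.545,-0.5],[-109,252,29,-0.545,-0.5]],
  ],
)

```text
clock: 15.6
tcp_pos: [0.6014, -0.147, 0.0364]
eef_rot: [[0.032, 0.999, -0.0], [0.999, -0.032, -0.0], [-0.0, -0.0, -1.0]]
ft_force: [-1.5, 0.2, 1.0]
grip_width: 0.0355
grasp_force: 40.8
```

```bash
python3 -c "
from h import *
go((.601,-.147,.036))"
```

```text
clk 15.6 tcp [ 0.6014 -0.147   0.0364] psi 88.16 F [-1.5  0.2  1. ] w 0.0355 gf 40.8 q [-0.38  0.49 -0.14  0.94 -0.    1.23]
(0.601, -0.147, 0.036) [-0.  -0.4  0.4]
```

>>> step_arm(
  increments=[
    [[0,0,0,0,0.5],[0,0,0,0,0.5],[0,0,0,0,0.5],[0,0,0,0,0.5],[0,0,-40,0,0.5],[0,0,-80,0,0.5],[0,0,-90,0,0.5],[0,0,-90,0,0.5],[45,-22,-90,0.12,0.3],[90,-45,-90,0.24,0.1],[135,-68,-90,0.36,0.1],[180,-90,-90,0.48,0.1],[225,-112,-90,0.545,0.1],[270,-135,-90,0.545,0.1],[315,-157,-90,0.545,0.1],[360,-177.5,-90,0.545,0.1],[360,-177.5,-90,0.545,0.1],[360,-177.5,-90,0.545,0.1],[360,-177.5,-90,0.545,0.1]],
  ],
)

```text
clock: 17.5
tcp_pos: [0.4358, 0.2179, 0.1254]
eef_rot: [[0.546, 0.838, -0.001], [0.838, -0.546, -0.001], [-0.001, -0.001, -1.0]]
ft_force: [-0.2, -0.1, -0.3]
grip_width: 0.0471
grasp_force: 0.0
```

```bash
python3 - <<'E'
from h import *
go((.435,.2184,.001))
c=r.camera("top");W=world(c);x,y=.601,-.147
m=(abs(W[...,0]-x)<.04)&(abs(W[...,1]-y)<.04)&(abs(W[...,2]-.086)<.008);p=W[m];print(m.sum(),p.mean(0),(p.min(0)+p.max(0))/2)
E
```

```text
clk 17.5 tcp [0.4358 0.2179 0.1254] psi 56.92 F [-0.2 -0.1 -0.3] w 0.0471 gf 0.0 q [ 0.29  0.21 -0.32  1.04 -0.    2.44]
(0.435, 0.2184, 0.001) [ 1.000e-01 -8.000e-01  1.244e+02]
210 [ 0.59974944 -0.14615437  0.08625547] [ 0.60133227 -0.14626972  0.08598818]
```

>>> step_arm(
  increments=[
    [[0,0,45,0,0.1],[0,0,90,0,0.1],[0,0,115,0,0.1],[0,0,124,0,0.1],[0,0,124,0,0.1],[0,0,124,0,0.1],[0,0,124,0,-0.8],[0,0,124,0,-0.8],[0,0,124,0,-0.8],[0,0,124,0,-0.8],[0,0,124,0,-0.8],[0,0,124,0,-0.8],[0,0,124,0,-0.8],[0,0,90,0,-0.8],[0,0,50,0,-0.8],[0,0,20,0,-0.8],[0,0,20,0,-0.8],[0,0,20,0,-0.8],[0,0,20,0,-0.8]],
  ],
  grip_force=30,
)

```text
clock: 19.45
tcp_pos: [0.4352, 0.2185, 0.1056]
eef_rot: [[0.545, 0.838, -0.001], [0.838, -0.545, -0.0], [-0.001, -0.001, -1.0]]
ft_force: [0.5, -0.1, -1.3]
grip_width: 0.0211
grasp_force: 29.6
```

```bash
python3 -c "
from h import *
go((.609,.0921,.106),(.609,.0921,.013))
c=r.camera('side');cv2.imwrite('pics/g3.png',cv2.resize(c['pixels'][170:320,260:460,::-1],None,fx=3.5,fy=3.5))"
```

```text
clk 19.45 tcp [0.4352 0.2185 0.1056] psi 56.95 F [ 0.5 -0.1 -1.3] w 0.0211 gf 29.6 q [ 0.29  0.23 -0.36  0.99  0.    2.44]
(0.609, 0.0921, 0.106) [-11.1 214.6  -0.5]
(0.609, 0.0921, 0.013) [-11.  214.7  92.5]
```

View pics/g3.png

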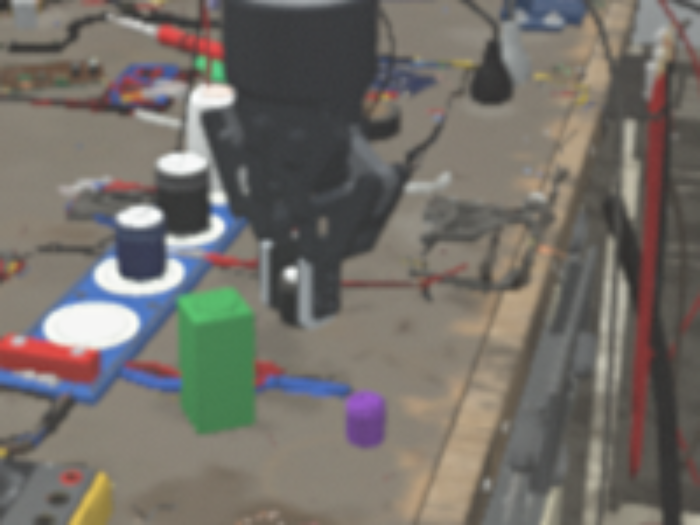

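Small black can is held, with purple and green untouched. Moving to pad a.

>>> step_arm(
  increments=[
    [[-2,43,0,0,-0.8],[-4,86,0,0,-0.8],[-6,129,0,0,-0.8],[-9,172,0,0,-0.8],[-11,214.5,0,0,-0.8],[-11,214.5,0,0,-0.8],[-11,214.5,0,0,-0.8],[-11,214.5,0,0,-0.8],[-11,214.5,40,0,-0.8],[-11,214.5,70,0,-0.8],[-11,214.5,86,0,-0.8],[-11,214.5,92,0,-0.8],[-11,214.5,93,0,-0.8],[-11,214.5,93,0,-0.8],[-11,214.5,93,0,-0.8],[-11,214.5,93,0,-0.8]],
  ],
)

```text
clock: 21.1
tcp_pos: [0.6097, 0.0926, 0.0138]
eef_rot: [[0.545, 0.838, 0.001], [0.838, -0.545, 0.0], [0.0, 0.001, -1.0]]
ft_force: [0.0, -0.2, -0.1]
grip_width: 0.0209
grasp_force: 29.8
```

```bash
python3 -c "
from h import *
go((.609,.0921,.013))"
```

```text
clk 21.1 tcp [0.6097 0.0926 0.0138] psi 56.96 F [ 0.  -0.2 -0.1] w 0.0209 gf 29.8 q [ 0.01  0.51 -0.18  0.89  0.    2.16]
(0.609, 0.0921, 0.013) [-0.8 -0.3  0.8]
```

>>> step_arm(
  increments=[
    [[0,0,1,0,-0.8],[0,0,1.5,0,-0.8],[0,0,1.5,0,-0.8],[0,0,1.5,0,-0.1],[0,0,1.5,0,0],[0,0,1.5,0,0.1],[0,0,1.5,0,0.1],[0,0,-20,0,0.1],[0,0,-60,0,0.1],[0,0,-100,0,0.1],[-27,-42,-100,0,0.1],[-54,-84,-110,0,0.1],[-82,-126,-130,0,0.1],[-109,-168,-150,0,0.1],[-109,-168,-150,0,0.1],[-109,-168,-150,0,0.1],[-109,-168,-150,0,0.1]],
  ],
)

```text
clock: 22.8
tcp_pos: [0.4103, 0.0926, 0.1633]
eef_rot: [[0.546, 0.838, 0.001], [0.838, -0.546, 0.0], [0.001, 0.001, -1.0]]
ft_force: [0.6, -1.0, -0.6]
grip_width: 0.0471
grasp_force: 0.0
```

```bash
python3 - <<'E'
from h import *
go()
c=r.camera("top");W=world(c)
for n,x,y,h in(("a",.6081,.0921,.037),("b",.6054,.0124,.053),("c",.6025,-.0672,.061),("d",.5998,-.147,.086)):
    m=(abs(W[...,0]-x)<.04)&(abs(W[...,1]-y)<.04)&(abs(W[...,2]-h)<.008);p=W[m];print(n,m.sum(),p.mean(0).round(4),((p.min(0)+p.max(0))/2).round(4))
a=cv2.resize(c["pixels"][180:320,140:440,::-1],(800,373));c=r.camera("side")
cv2.imwrite("pics/end.png",a);cv2.imwrite("pics/end2.png",cv2.resize(c['pixels'][170:320,260:460,::-1],None,fx=3.5,fy=3.5))
E
```

```text
clk 22.8 tcp [0.4103 0.0926 0.1633] psi 56.94 F [ 0.6 -1.  -0.6] w 0.0471 gf 0.0 q [ 0.02  0.07 -0.39  1.11  0.    2.17]
a 70 [0.6081 0.0927 0.0374] [0.6081 0.0929 0.0368]
b 170 [0.6023 0.013  0.0535] [0.6028 0.0125 0.0537]
c 231 [ 0.6004 -0.0665  0.0612] [ 0.601  -0.0668  0.0608]
d 210 [ 0.5997 -0.1462  0.0863] [ 0.6014 -0.1462  0.086 ]
```

View pics/end.png

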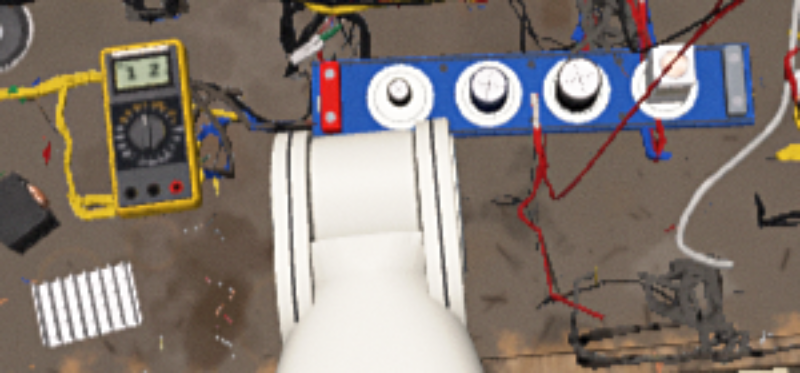

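View pics/end2.png

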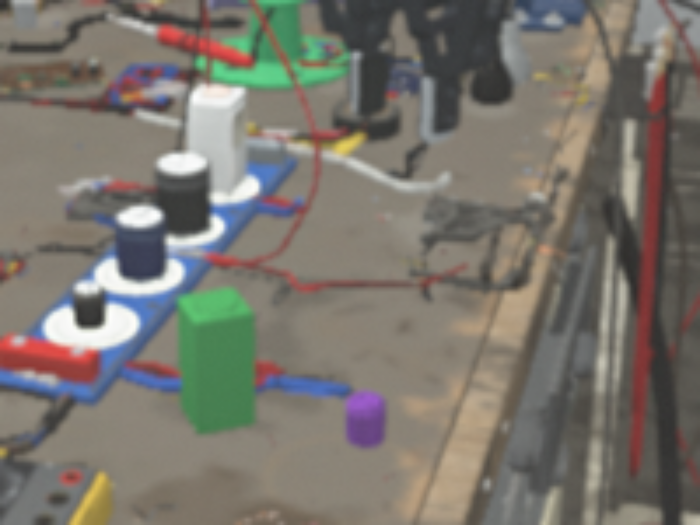

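All four stand upright within 3 mm of their pad centres, shortest at red to tallest at grey. The other items are undisturbed and the robot is clear.

```bash
python3 -c "
from cell import r
print(r.sign_off())"
```

```text
the job is handed in; nothing more can be done
None
```

The job is handed in at about 23 s: small, blue and large capacitors and the relay stand upright on pads a to d, rising from the red stop to the grey, each within about 3 mm of its pad centre by the last picture.

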